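Bench tools back on their own shadow boards

TASK

The four tools have been put back on the wrong shadow boards. Put each tool on the board that bears its own painted outline, covering the outline and pointing the way it shows, with the plane on its sole and the mallet standing on its head as now; there is room for one tool at a time, so use the blank board (or clear bench) as the free spot. Set the tools down, do not drop or throw them.

Things in the scene. Friction and masses are not known exactly. Their poses are not given: they have to be found in the camera images.
- plane_center (a point): Block plane of bright steel with dark lever cap and brass front knob, 152 mm long (x), 46 wide (y), 45 tall, 0.6 kg, lying on its sole. Point: middle of the plane, 20 mm above the sole; x runs along the sole to the nose (knob), z up. Grip along y across its two flat cheeks, 46 mm apart, which stand 30 mm high from x = -42 to 42 mm.
- square_stock (a point): Engineer's steel square lying flat, an L of 126 x 80 mm, 0.3 kg. Point: centre of the thick stock (28 mm in x, 80 in y, 16 tall), 8 mm above its underside. The thin blade (28 mm wide, 2 thick, 8 mm off the ground) leaves the stock's +y end (y = 12 to 40 mm) and runs in +x to 112 mm from the point. Grip across the stock along x, 28 mm.
- mallet_handle (a point): Round wooden carver's mallet, 0.32 kg, standing on its head, handle up. Head 66 mm in diameter at the foot, 54 at its top 75 mm up; handle 25 to 29 mm in diameter from there to its end 165 mm up. Point: on the axis, in the handle, 125 mm above the underside; z up, turn does not matter. Grip the handle.
- clamp_jaw (a point): Grey iron G-clamp lying flat, 16 mm tall, 0.34 kg. Point: centre of the arm the screw passes through (18 x 54 mm), 8 mm above its underside. x: along the screw to its cross bar (at x = +45, y = -18 to 46 mm). The spine, 16 mm wide at y = -19 mm, runs in -x to the fixed jaw; clamp ends at x = -77 mm. Grip across the arm along y, 54 mm. Centre of mass about 25 mm to -x.
- board_plane: Fixed plywood shadow board, 176 mm (x) x 132 mm (y) x 9 mm thick, lying on the bench, with the dark painted outline of the block plane: a plain long shape with rounded corners, 160 x 54 mm. Origin: centre of its underside, z up, top face at z = 9 mm. The plane belongs with its middle over the board's origin, its length along the board's x, either way round.
- board_square: Like board with the dark outline of the square, an L. Origin as before. The square belongs with its axes along the board's axes (same directions), the centre of its stock at x = -49 mm, y = 0 from the board's origin.
- board_mallet: Like board with the dark outline of the mallet's head, a disc of 74 mm. Origin as before. The mallet belongs upright with its axis over the board's origin; turn does not matter.
- board_clamp: Like board with the dark outline of the G-clamp: C-shaped frame, screw and cross bar. Origin as before. The clamp belongs with its axes along the board's axes (same directions), the listed point at x = +25 mm, y = 0 from the board's origin.
- board_blank: Like board without any outline, free at the start: room to park one tool. Origin as before.
There are look-alikes about, which are no part of the job. What is shaped like the board_clamp but blue or turquoise is not meant.

How it is judged:
By the outcome, as a careful person would: the job done as asked, in the order asked, and still so for the second after the job is handed in, with the robot touching nothing.
It also fails if it takes over 136 s, if anything falls off the work surface, if the arm or the gripper's body presses on something with over 40 N, if the wrist force passes 120 N, or if a joint passes its speed limit or range.

ROBOT

A 6-joint arm with a two-finger parallel gripper is mounted at the origin on the work surface. World frame = base frame: x ahead of the robot, y to its left, z up, the work surface at z = 0. Lengths are in m, angles in rad, forces in N, time in s.
With the tool pointing down it reaches from about 0.35 to 0.85 m from the base axis. Payload 8.1 kg.
Tool frame: the origin (TCP) lies midway between the tips of the shut fingers; the grasp point (between the pads) lies 19 mm behind it; z points along the fingers, y is the line along which they close (so a half turn about z gives the same grasp; the last joint's range is limited). The gripper opens to 93 mm and grips with 3 to 60 N. Pads are 15 mm wide; open, the fingers measure 128 mm over their backs; the gripper's body (75 mm by 188 mm) begins 65 mm behind the grasp point.
Start: joints at [1.149, 0.13, 1.488, -0, 1.523, -0.085], TCP at [0.198, 0.566, 0.219] pointing down, gripper open.
Joint ranges: [-2.96, 2.96], [-0.89, 2.26], [0.02, 2.5], [-1.34, 4.48], [0, 2.73], [-2.66, 2.66]. Speed limits (rad/s): [2.39, 2.39, 2.79, 3.14, 3.14, 3.14].

INTERFACE

Orientations are given as a rotation vector (axis times angle).
In Python, from plant import robot, cams gives the robot as it stands. The module is installed in compiled form; this text tells all that it offers.
- The arm moves only by the tool play_rows, never from a script. Its arguments are lists of equal length, an entry for each row: "slide": the shift along the tool's x, y, z scaled (see below), a list of three; "twist": the turn, a rotation vector about the tool's x, y, z scaled (see below), a list of three. A call has exactly 8 rows; each row shifts and turns the commanded pose from where the row before left it, along the tool's axes as they then stand; what a row does not reach is not made up. The controller multiplies each number of a shift by 25 cm and each number of a turn by 60 degrees. A row lasts 1/10 s, in which the tool goes at most 50 mm and 8.59 degrees, less where a joint would pass 70% of its speed; a pose out of reach is approached as far as the arm can. A call with a number of a shift or a turn outside -1 to 1 is refused whole. A call with a gripper value outside its range is refused whole. "fingers" is the closure, from -1 (fully open) to 1 (shut), set as the call begins (left out, the last holds). The fingers move at their own pace and stop on an object; "force" is the grip in N (left out, the last holds). Time passes only in rows, so rows that do not move let the fingers close, or fill a call up. It gives the time, the measured TCP pose, the force, the opening and the grip force at its end, in the units of the state.
- robot.read_state(): the state, without advancing time (a new reading comes with each control period).
- cams.read_camera(name): name is "side" or "top"; returns (picture, depth): 384x512x3 uint8, red, green, blue; 384x512 float32, m along the optical axis (not along the pixel's ray), 0 where there is no reading.
- cams.get_calibration(name): a dict with "fx", "fy", "cx", "cy" (pixels), "world_from_camera" (4x4, takes a point from camera to world coordinates). Camera axes: x right, y down, z forward; pixel columns grow to the right and rows downward; lengths in m; the calibration is good to about 2 mm. A picture is of the moment at which its call begins. get_calibration takes no time and is no camera call.
- robot.close_job(): hands the job in; it is judged then, once.
The state is a dict: "t": time; "q": joint angles; "dq": joint speeds; "joint_torque": joint torques, N m; "tool_pos": TCP position; "orientation": TCP orientation; "force": force on the tool from outside, world axes, zero at the start; "wrist_torque": the same for the moment, N m; "opening": finger opening in m; "gripper_force": force on a finger pad.
Only numpy, scipy, OpenCV 4.12 (cv2) and the standard library are available. Lean on these libraries where they do the work, as an engineer would, in place of code of your own. Each camera call takes 0.05 s, during which the arm holds its last target. There are 200 camera calls.

## Working session

There is one attempt and no reset: what is moved stays moved. The work goes in short steps, Python scripts to look and compute and a tool call to move; the robot and the scene stay as the last step left them, time stands still between calls to the robot, and variables do not carry over. Pictures are saved under pics/ and viewed, at most 14 in all, crops included, and the job is handed in when it is done.

Besides the shell and the picture viewer there is one more tool, called after "Request:" as name(argument=value, ...) on one line, values as JSON. play_rows: Moves the arm, as the interface text tells. Shifts and turns lie within -1 to 1; 1 stands for 25 cm of shift or 60 degrees of turn. Its arguments: {"type":"object","properties":{"slide":{"type":"array"},"twist":{"type":"array"},"fingers":{"type":"number"},"force":{"type":"number"}},"required":["slide","twist"]}

```bash
mkdir -p pics; python3 - <<'E'
from plant import robot,cams
import cv2,numpy as np
for n in("top","side"):
    p,d=cams.read_camera(n); np.savez(f"{n}0.npz",p=p,d=d)
    cv2.imwrite(f"pics/{n}0.png",cv2.resize(p[:,:,::-1],(800,600),interpolation=cv2.INTER_CUBIC))
    c=cams.get_calibration(n); print(n,c)
print(robot.read_state())
E
```

```text
top {'fx': 437.36991057460483, 'fy': 437.36991057460483, 'cx': 252.7563467800484, 'cy': 188.33791523840463, 'world_from_camera': array([[ 1.27607763e-02, -9.88020559e-01,  1.53793816e-01,
         2.28284056e-01],
       [-9.99917956e-01, -1.27805433e-02,  8.60176536e-04,
        -1.65583353e-02],
       [ 1.11569643e-03, -1.53792175e-01, -9.88102587e-01,
         1.46689042e+00],
       [ 0.00000000e+00,  0.00000000e+00,  0.00000000e+00,
         1.00000000e+00]])}
side {'fx': 372.43884844527275, 'fy': 372.43884844527275, 'cx': 250.32898132396832, 'cy': 195.10325111528024, 'world_from_camera': array([[ 0.75778667, -0.38552765,  0.52642928, -0.06134254],
       [-0.65241463, -0.43444311,  0.62097853, -0.62784495],
       [-0.01070081, -0.81401942, -0.58073908,  0.6605829 ],
       [ 0.        ,  0.        ,  0.        ,  1.        ]])}
{'t': 0.1, 'q': array([ 1.14862269e+00,  1.31082078e-01,  1.48915235e+00,  3.37010913e-05,
        1.52300103e+00, -8.53945747e-02]), 'dq': array([ 0.00150777, -0.00010732, -0.00162109, -0.00162358, -0.00040692,
        0.00077976]), 'joint_torque': array([ 7.64708748e-04, -5.61341929e+01, -4.93092656e+01,  7.69345346e-02,
        2.93512386e-02, -1.36216985e-05]), 'tool_pos': array([0.19802543, 0.5658447 , 0.21770437]), 'orientation': array([-5.26442617e-01, -3.09671767e+00,  2.48423568e-03]), 'force': array([ 1.21455395,  1.29706317, -1.02217139]), 'wrist_torque': array([-0.01116964, -0.01178361, -0.00500148]), 'gripper_force': 0.0, 'opening': 0.0930062038486456}
```

View pics/top0.png

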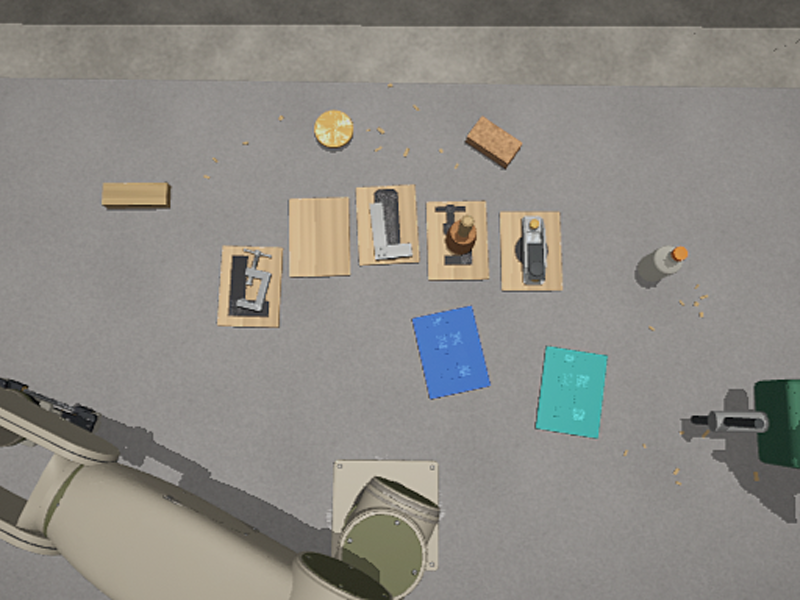

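View pics/side0.png

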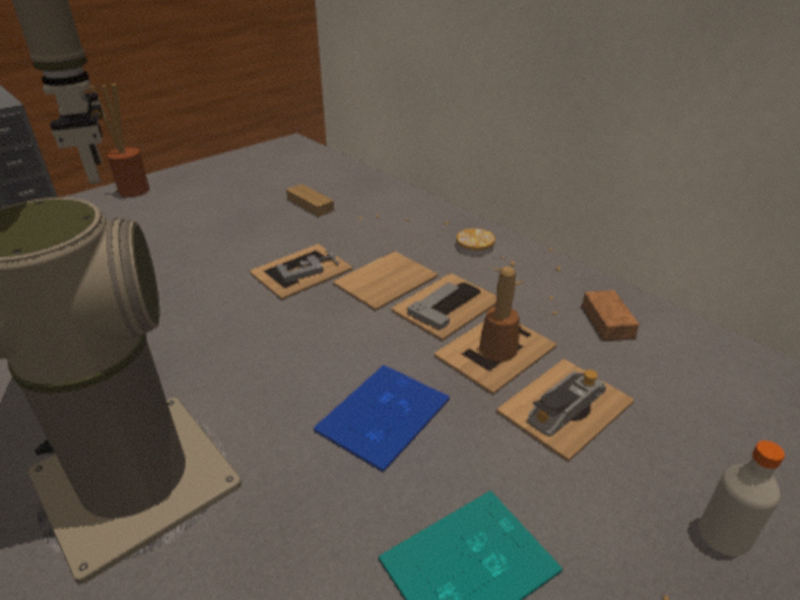

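```bash
python3 - <<'E'
import cv2,numpy as np
p=np.load("top0.npz")["p"]; c=p[112:217,134:366,::-1]
cv2.imwrite("pics/c1.png",cv2.resize(c,None,fx=3.4,fy=3.4,interpolation=cv2.INTER_CUBIC))
q=np.load("side0.npz")["p"][150:295,155:410,::-1]
cv2.imwrite("pics/c2.png",cv2.resize(q,None,fx=3.1,fy=3.1,interpolation=cv2.INTER_CUBIC))
E
```

```text
(no output)
```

View pics/c1.png

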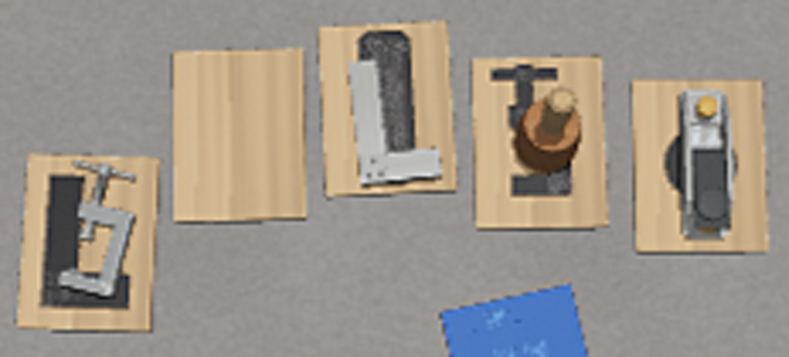

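View pics/c2.png

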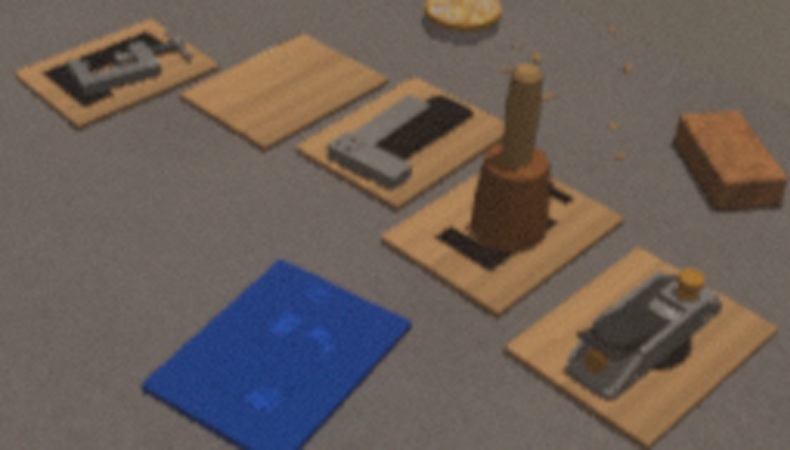

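```bash
cat > h.py <<'E'
import numpy as np,cv2
from plant import robot,cams
def ray(n,uv,z):
    "pixels -> world xy on the plane at height z"
    c=cams.get_calibration(n);T=c["world_from_camera"];uv=np.atleast_2d(np.float64(uv))
    d=np.c_[(uv[:,0]-c["cx"])/c["fx"],(uv[:,1]-c["cy"])/c["fy"],np.ones(len(uv))]@T[:3,:3].T
    return T[:3,3][:2]+d[:,:2]*((z-T[2,3])/d[:,2])[:,None]
def heights(n,d):
    c=cams.get_calibration(n);T=c["world_from_camera"];v,u=np.mgrid[:384,:512]
    P=np.stack([(u-c["cx"])/c["fx"]*d,(v-c["cy"])/c["fy"]*d,d],-1)@T[:3,:3].T+T[:3,3]
    return P
def line_fit(pts):
    vx,vy,x,y=cv2.fitLine(np.float32(pts),cv2.DIST_HUBER,0,.0005,.001).ravel();return np.array([x,y]),np.array([vx,vy])
def rect(xy):
    "min area rect in world: centre, size along x-ish, y-ish, yaw of x-ish axis (deg)"
    (c,s,a)=cv2.minAreaRect(np.float32(xy*1000))
    if a>45:a-=90;s=s[::-1]
    return np.round(c,1),np.round(s,1),round(a,2)
def tan_boards(p,n="top"):
    S=4;b=cv2.resize(p,None,fx=S,fy=S,interpolation=cv2.INTER_CUBIC)
    h=cv2.cvtColor(b,cv2.COLOR_RGB2HSV)
    m=cv2.inRange(h,(8,60,120),(25,160,255))
    m=cv2.morphologyEx(m,cv2.MORPH_OPEN,np.ones((9,9)))
    out=[]
    for c in cv2.findContours(m,cv2.RETR_EXTERNAL,cv2.CHAIN_APPROX_NONE)[0]:
        if cv2.contourArea(c)<S*S*800:continue
        uv=(c[:,0]+.5)/S-.5
        out.append(rect(ray(n,uv,.009))+(np.round(uv.mean(0)),))
    return sorted(out,key=lambda r:-r[0][1])
def delta(pos,ang):
    "shift in tool axes and turn about tool z (interface units), from present pose to pos (m), tool y at ang deg in world"
    from scipy.spatial.transform import Rotation as R
    s=robot.read_state();r=R.from_rotvec(s["orientation"]);M=r.as_matrix()
    d=M.T@(np.array(pos)-s["tool_pos"])
    g=R.from_matrix(np.array([[-np.sin(np.radians(ang)),np.cos(np.radians(ang)),0],[np.cos(np.radians(ang)),np.sin(np.radians(ang)),0],[0,0,-1]]).T)
    if np.linalg.det(g.as_matrix())<0: print("bad")
    w=(r.inv()*g).as_rotvec(degrees=True)
    print("now",s["tool_pos"].round(4),"yaw",round(np.degrees(np.arctan2(M[1,1],M[0,1])),2),"slide tot",(d/.25).round(3),"twist tot",(w/60).round(3),"F",s["force"].round(1),"open",round(s["opening"],4),"q",s["q"].round(2),"t",round(s["t"],2))
E
python3 - <<'E'
from h import *
f=np.load("top0.npz");p,d=f["p"],f["d"]
for b in tan_boards(p):print(b)
P=heights("top",d)
print("blank z",P[135:170,190:218,2].mean(),P[135:170,190:218,2].std(), "bench",P[190:210,200:250,2].mean())
z=(P[112:217,134:366,2]*1000)
v=np.clip(z*3,0,255).astype(np.uint8)
cv2.imwrite("pics/z.png",cv2.resize(v,None,fx=3.4,fy=3.4,interpolation=cv2.INTER_NEAREST))
delta((0.5,0,.25),90)
E
```

```text
(array([470.1, 298.8]), array([175.7, 133. ]), -0.93, array([160., 182.]))
(array([581.7, 152.8]), array([176.1, 132.2]), 2.4, array([204., 151.]))
(array([ 577.9, -148.8]), array([175.9, 132.2]), 1.95, array([292., 152.]))
(array([ 556.7, -309.3]), array([175.1, 132.6]), 0.74, array([339., 160.]))
blank z 0.020504102201726698 0.12272173495885227 bench 0.006870920014166499
now [0.198  0.5658 0.2177] yaw 70.7 slide tot [-1.888 -1.737 -0.127] twist tot [-0.002 -0.    -0.322] F [ 1.2  1.3 -1. ] open 0.093 q [ 1.15  0.13  1.49  0.    1.52 -0.09] t 0.1
```

View pics/z.png

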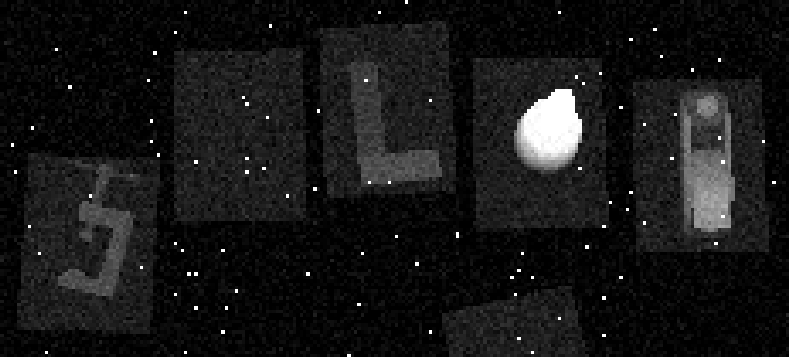

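```bash
cat >> h.py <<'E'
def boards(p,n="top",z=.009):
    S=4;b=cv2.resize(p,None,fx=S,fy=S,interpolation=cv2.INTER_CUBIC)
    h=cv2.cvtColor(b,cv2.COLOR_RGB2HSV);m=cv2.inRange(h,(8,55,100),(25,190,255))
    m=cv2.morphologyEx(m,cv2.MORPH_OPEN,np.ones((5,5)))
    cs=[c for c in cv2.findContours(m,cv2.RETR_EXTERNAL,cv2.CHAIN_APPROX_NONE)[0] if cv2.contourArea(c)>S*S*60]
    out=[]
    for c0 in [(470,299),(582,153),(595,0),(578,-149),(557,-309)]:
        X=np.vstack([ray(n,(c[:,0]+.5)/S-.5,z)*1000 for c in cs])
        c=np.array(c0,float);a=0.
        X=X[(abs(X[:,0]-c[0])<110)&(abs(X[:,1]-c[1])<76)]
        for k in range(6):
            ex=np.array([np.cos(a),np.sin(a)]);ey=np.array([-ex[1],ex[0]]);L=(X-c)@np.c_[ex,ey];w=12 if k<2 else 5
            if k==0: c=c+ex*(np.percentile(L[:,0],99)+np.percentile(L[:,0],1))/2+ey*(np.percentile(L[:,1],99)+np.percentile(L[:,1],1))/2;continue
            res=[];angs=[]
            for ax,hf in((0,88),(1,66)):
                o=(66,88)[ax]
                q=[]
                for sg in(1,-1):
                    k_=(abs(L[:,ax]-sg*hf)<w)&(abs(L[:,1-ax])<o-6)
                    t=L[k_]; f=np.polyfit(t[:,1-ax],t[:,ax],1)
                    r=abs(t[:,ax]-np.polyval(f,t[:,1-ax]));f=np.polyfit(t[r<1.5,1-ax],t[r<1.5,ax],1)
                    q.append(f)
                res.append((q[0][1]+q[1][1])/2);angs.append(((q[0][0]+q[1][0])/2)*(-1 if ax==0 else 1))
                if k==5:out_sz=q[0][1]-q[1][1]
            c=c+ex*res[0]+ey*res[1];a+=(angs[0]*132+angs[1]*176)/308
        out.append((c.round(1),round(np.degrees(a),2),np.degrees(angs).round(2),round(out_sz,1)))
    return out
def gray(p,c,box=(100,70),v=(120,255),s=45):
    "mask contour of grey things near world point c (mm): returns S=4 mask limited to a board"
    S=4;b=cv2.resize(p,None,fx=S,fy=S,interpolation=cv2.INTER_CUBIC);h=cv2.cvtColor(b,cv2.COLOR_RGB2HSV)
    m=cv2.inRange(h,(0,0,v[0]),(180,s,v[1]))
    vv,uu=np.mgrid[:m.shape[0],:m.shape[1]]
    X=ray("top",np.c_[(uu.ravel()+.5)/S-.5,(vv.ravel()+.5)/S-.5],.009)*1000
    k=((abs(X[:,0]-c[0])<box[0])&(abs(X[:,1]-c[1])<box[1])).reshape(m.shape)
    m[~k]=0;m=cv2.morphologyEx(m,cv2.MORPH_OPEN,np.ones((3,3)))
    return m
def big(m,n="top",z=.02):
    c=max(cv2.findContours(m,cv2.RETR_EXTERNAL,cv2.CHAIN_APPROX_NONE)[0],key=cv2.contourArea)
    return ray(n,(c[:,0]+.5)/4-.5,z)
E
python3 - <<'E'
from h import *
f=np.load("top0.npz");p,d=f["p"],f["d"]
for b in boards(p):print(b)
sq=gray(p,(595,0),(84,60),(125,255),40);cl=gray(p,(470,299),(84,62),(110,255),45);pl=gray(p,(557,-309),(84,60),(90,255),45)
print("sq",rect(big(sq,z=.023)));print("cl",rect(big(cl,z=.025)));print("pl",rect(big(pl,z=.025)))
V=np.hstack([sq[450:850,880:1260][:, :],cl[600:850,560:880].repeat(1,0) if 0 else cv2.copyMakeBorder(cl[600:860,560:860],0,140,0,0,cv2.BORDER_CONSTANT),pl[450:850,1200:1480][:400]])
cv2.imwrite("pics/m.png",cv2.resize(V,None,fx=.8,fy=.8))
h=cv2.cvtColor(p,cv2.COLOR_RGB2HSV)
print(h[136:160:2,299].tolist())
P=heights("top",cv2.medianBlur(d,5))
k=P[...,2]>.16;k[:100]=0;k[200:]=0;k[:,:280]=0;k[:,320:]=0
print("mallet top",P[k].mean(0),k.sum(),P[k].min(0),P[k].max(0))
k=(P[...,2]>.024);k[:,:315]=0;k[:,366:]=0;k[:112]=0;k[217:]=0
print("plane z",rect(P[k][:,:2]),P[k].mean(0))
E
```

```text
(array([470.3, 298.8]), np.float64(-0.9), array([ 0.01, -0.01]), np.float64(131.8))
(array([581.8, 152.7]), np.float64(2.48), array([-0.08,  0.06]), np.float64(131.1))
(array([611.3,   4.8]), np.float64(3.96), array([ 0.04, -0.03]), np.float64(130.9))
(array([ 578. , -148.8]), np.float64(1.83), array([-0.22,  0.16]), np.float64(131.0))
(array([ 556.9, -309.4]), np.float64(0.72), array([-0.14,  0.11]), np.float64(131.3))
sq (array([596.8,  -3.1]), array([126.2,  81. ]), 6.73)
cl (array([472.3, 286.1]), array([108.5,  55.3]), -12.94)
pl (array([ 554.7, -314.8]), array([150.9,  53.5]), 0.49)
[[18, 81, 205], [18, 98, 167], [19, 88, 202], [19, 90, 205], [19, 99, 155], [18, 100, 84], [20, 99, 77], [14, 125, 90], [13, 144, 110], [14, 133, 182], [13, 139, 64], [13, 146, 70]]
mallet top [ 0.57593537 -0.15327463  0.17056148] 51 [ 0.56621211 -0.16455698  0.16007404] [ 0.58785069 -0.14260214  0.17394609]
plane z (array([ 554.6, -312.1]), array([136.3,  47.2]), 0.82) [ 0.54568784 -0.30971457  0.03829414]
```

View pics/m.png

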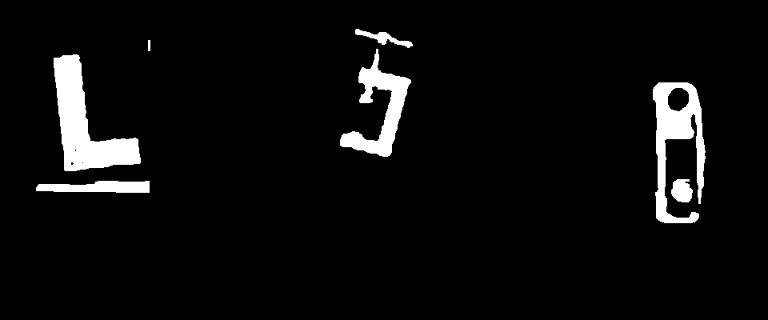

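Request:
play_rows(slide=[[0,0,-0.02],[0,0,-0.02],[0,0,-0.02],[0,0,-0.02],[0,0,-0.02],[0,0,-0.02],[0,0,0],[0,0,0]], twist=[[0,0,-0.055],[0,0,-0.055],[0,0,-0.055],[0,0,-0.055],[0,0,-0.055],[0,0,-0.055],[0,0,0],[0,0,0]], fingers=-1, force=20)

```text
t: 0.9
tool_pos: [0.1982, 0.5662, 0.2482]
orientation: [0.011, -3.141, 0.001]
force: [0.2, -0.2, -0.5]
opening: 0.0928
gripper_force: 0.0
```

```bash
python3 -c "
from h import *
delta((.555,-.312,.1),90.6)"
```

```text
now [0.1982 0.5662 0.2482] yaw 90.41 slide tot [-1.402 -3.522  0.594] twist tot [-0.001 -0.    -0.003] F [ 0.2 -0.2 -0.5] open 0.0928 q [ 1.15  0.12  1.45  0.    1.58 -0.43] t 0.9
```

Request:
play_rows(slide=[[-0.06,-0.15,0],[-0.06,-0.15,0],[-0.06,-0.15,0],[-0.06,-0.15,0],[-0.06,-0.15,0],[-0.06,-0.15,0],[-0.06,-0.15,0],[-0.06,-0.15,0]], twist=[[0,0,0],[0,0,0],[0,0,0],[0,0,0],[0,0,0],[0,0,0],[0,0,0],[0,0,0]])

```text
t: 1.7
tool_pos: [0.321, 0.2658, 0.2482]
orientation: [0.012, -3.141, 0.0]
force: [0.8, -0.6, -0.5]
opening: 0.0927
gripper_force: 0.0
```

Request:
play_rows(slide=[[-0.06,-0.15,0],[-0.06,-0.15,0],[-0.06,-0.15,0],[-0.06,-0.15,0],[-0.06,-0.15,0],[-0.06,-0.15,0],[-0.06,-0.15,0],[-0.06,-0.15,0]], twist=[[0,0,0],[0,0,0],[0,0,0],[0,0,0],[0,0,0],[0,0,0],[0,0,0],[0,0,0]])

```text
t: 2.5
tool_pos: [0.4436, -0.0333, 0.2482]
orientation: [0.011, -3.141, -0.0]
force: [0.9, -0.1, -0.4]
opening: 0.0929
gripper_force: 0.0
```

Request:
play_rows(slide=[[-0.06,-0.15,0],[-0.06,-0.15,0],[-0.06,-0.15,0],[-0.06,-0.15,0],[-0.06,-0.15,0],[-0.06,-0.15,0],[-0.06,-0.15,0],[-0.02,-0.07,0]], twist=[[0,0,0],[0,0,0],[0,0,0],[0,0,0],[0,0,0],[0,0,0],[0,0,0],[0,0,0]])

```text
t: 3.3
tool_pos: [0.5561, -0.3134, 0.2471]
orientation: [0.008, -3.14, -0.0]
force: [-0.1, 0.8, -0.6]
opening: 0.0928
gripper_force: 0.0
```

```bash
python3 -c "
from h import *
delta((.555,-.312,.016),90.6)"
```

```text
now [ 0.5561 -0.3134  0.2471] yaw 90.31 slide tot [0.003 0.005 0.924] twist tot [ 0.    -0.001 -0.005] F [-0.1  0.8 -0.6] open 0.0928 q [-0.59  0.23  1.33 -0.    1.59 -2.17] t 3.3
```

Request:
play_rows(slide=[[0.003,0.005,0.14],[0,0,0.14],[0,0,0.14],[0,0,0.14],[0,0,0.14],[0,0,0.12],[0,0,0.07],[0,0,0.034]], twist=[[0,0,-0.005],[0,0,0],[0,0,0],[0,0,0],[0,0,0],[0,0,0],[0,0,0],[0,0,0]])

```text
t: 4.1
tool_pos: [0.5539, -0.3084, 0.0151]
orientation: [0.021, -3.139, -0.003]
force: [0.4, 1.2, 0.2]
opening: 0.0931
gripper_force: 0.0
```

Request:
play_rows(slide=[[0,0,0],[0,0,0],[0,0,0],[0,0,0],[0,0,0],[0,0,0],[0,0,0],[0,0,0]], twist=[[0,0,0],[0,0,0],[0,0,0],[0,0,0],[0,0,0],[0,0,0],[0,0,0],[0,0,0]], fingers=1, force=30)

```text
t: 4.9
tool_pos: [0.5556, -0.3102, 0.0183]
orientation: [-0.022, 3.141, -0.002]
force: [-0.7, -4.2, 3.0]
opening: 0.0456
gripper_force: 30.0
```

```bash
python3 -c "
from h import *
delta((.582,.153,.2),92.5)"
```

```text
now [ 0.5556 -0.3102  0.0183] yaw 90.79 slide tot [-0.132  1.85  -0.729] twist tot [-0.001  0.001 -0.029] F [-0.7 -4.2  3. ] open 0.0456 q [-0.59  0.4   1.55 -0.    1.19 -2.17] t 4.9
```

Request:
play_rows(slide=[[0,0,-0.04],[0,0,-0.08],[0,0,-0.12],[0,0,-0.14],[0,0,-0.14],[0,0,-0.14],[0,0,-0.12],[0,0,-0.05]], twist=[[0,0,0],[0,0,0],[0,0,0],[0,0,-0.01],[0,0,-0.01],[0,0,-0.01],[0,0,0],[0,0,0]])

```text
t: 5.7
tool_pos: [0.5559, -0.3093, 0.2284]
orientation: [-0.072, 3.138, -0.002]
force: [0.8, -1.1, -6.4]
opening: 0.0457
gripper_force: 30.0
```

```bash
python3 -c "
from h import *
delta((.582,.153,.018),92.5)"
```

```text
now [ 0.5559 -0.3093  0.2284] yaw 92.62 slide tot [-0.187  1.844  0.84 ] twist tot [-0.001  0.003  0.002] F [ 0.8 -1.1 -6.4] open 0.0457 q [-0.59  0.22  1.37  0.    1.55 -2.21] t 5.7
```

Request:
play_rows(slide=[[-0.012,0.06,0],[-0.012,0.1,0],[-0.012,0.13,0],[-0.012,0.13,0],[-0.012,0.13,0],[-0.012,0.13,0],[-0.012,0.13,0],[-0.012,0.13,0]], twist=[[0,0,0],[0,0,0],[0,0,0],[0,0,0],[0,0,0],[0,0,0],[0,0,0],[0,0,0]])

```text
t: 6.5
tool_pos: [0.5667, -0.0709, 0.2221]
orientation: [0.072, -3.136, -0.003]
force: [0.9, 0.6, -7.4]
opening: 0.0459
gripper_force: 30.0
```

Request:
play_rows(slide=[[-0.012,0.13,0],[-0.012,0.13,0],[-0.012,0.13,0],[-0.012,0.13,0],[-0.012,0.12,0],[-0.012,0.1,0],[-0.012,0.08,0],[-0.007,0.084,0]], twist=[[0,0,0],[0,0,0],[0,0,0],[0,0,0],[0,0,0],[0,0,0],[0,0,0],[0,0,0]])

```text
t: 7.3
tool_pos: [0.5789, 0.1549, 0.2219]
orientation: [0.073, -3.136, 0.001]
force: [-0.3, -0.6, -6.2]
opening: 0.0458
gripper_force: 30.0
```

Request:
play_rows(slide=[[0,0,0.05],[0,0,0.1],[0,0,0.14],[0,0,0.14],[0,0,0.14],[0,0,0.12],[0,0,0.06],[0,0,0.02]], twist=[[0,0,0],[0,0,0],[0,0,0],[0,0,0],[0,0,0],[0,0,0],[0,0,0],[0,0,0]])

```text
t: 8.1
tool_pos: [0.5777, 0.1528, 0.0288]
orientation: [0.071, -3.134, 0.001]
force: [0.5, 0.8, -6.6]
opening: 0.0458
gripper_force: 30.0
```

```bash
python3 -c "
from h import *
delta((.582,.153,.018),92.5)"
```

```text
now [0.5777 0.1528 0.0288] yaw 92.6 slide tot [-0.017  0.     0.043] twist tot [-0.001 -0.006  0.002] F [ 0.5  0.8 -6.6] open 0.0458 q [ 0.17  0.3   1.66  0.    1.19 -1.44] t 8.1
```

Request:
play_rows(slide=[[0,0,0.015],[0,0,0.01],[0,0,0.008],[0,0,0.006],[0,0,0.004],[0,0,0.002],[0,0,0],[0,0,0]], twist=[[0,0,0],[0,0,0],[0,0,0],[0,0,0],[0,0,0],[0,0,0],[0,0,0],[0,0,0]])

```text
t: 8.9
tool_pos: [0.581, 0.1533, 0.0215]
orientation: [-0.071, 3.141, 0.0]
force: [0.2, 0.1, -6.8]
opening: 0.0459
gripper_force: 30.0
```

```bash
python3 -c "
from h import *
delta((.576,-.153,.23),92.5)"
```

```text
now [0.581  0.1533 0.0215] yaw 92.6 slide tot [ 0.076 -1.223 -0.834] twist tot [0.    0.    0.002] F [ 0.2  0.1 -6.8] open 0.0459 q [ 0.17  0.31  1.66 -0.    1.17 -1.44] t 8.9
```

Request:
play_rows(slide=[[0,0,0.004],[0,0,0.004],[0,0,0.003],[0,0,0.003],[0,0,0.002],[0,0,0],[0,0,0],[0,0,0]], twist=[[0,0,0],[0,0,0],[0,0,0],[0,0,0],[0,0,0],[0,0,0],[0,0,0],[0,0,0]])

```text
t: 9.7
tool_pos: [0.5809, 0.1533, 0.0183]
orientation: [0.071, -3.141, 0.0]
force: [-4.6, -0.6, 3.4]
opening: 0.0457
gripper_force: 30.0
```

Touched down. Open, and rise.

Request:
play_rows(slide=[[0,0,0],[0,0,0],[0,0,0],[0,0,0],[0,0,0],[0,0,0],[0,0,0],[0,0,0]], twist=[[0,0,0],[0,0,0],[0,0,0],[0,0,0],[0,0,0],[0,0,0],[0,0,0],[0,0,0]], fingers=-1)

```text
t: 10.5
tool_pos: [0.581, 0.1533, 0.0174]
orientation: [0.071, -3.141, 0.0]
force: [-0.5, -0.9, -0.0]
opening: 0.0927
gripper_force: 0.0
```

Request:
play_rows(slide=[[0,0,-0.04],[0,0,-0.1],[0,0,-0.14],[0,0,-0.14],[0,0,-0.14],[0,0,-0.14],[0,0,-0.14],[0,0,-0.06]], twist=[[0,0,0],[0,0,0],[0,0,0],[0,0,0],[0,0,0],[0,0,0],[0,0,0],[0,0,0]])

```text
t: 11.3
tool_pos: [0.5826, 0.1536, 0.2477]
orientation: [-0.071, 3.134, 0.002]
force: [0.3, 0.1, 0.0]
opening: 0.0929
gripper_force: 0.0
```

```bash
python3 -c "
from h import *
delta((.576,-.153,.14),92.5)"
```

```text
now [0.5826 0.1536 0.2477] yaw 92.61 slide tot [ 0.085 -1.224  0.429] twist tot [0.001 0.006 0.002] F [0.3 0.1 0. ] open 0.0929 q [ 0.17  0.12  1.45  0.    1.57 -1.44] t 11.3
```

Request:
play_rows(slide=[[0.01,-0.08,0],[0.01,-0.16,0],[0.01,-0.18,0],[0.01,-0.18,0],[0.01,-0.18,0],[0.01,-0.18,0],[0.01,-0.16,0],[0.01,-0.1,0]], twist=[[0,0,0],[0,0,0],[0,0,0],[0,0,0],[0,0,0],[0,0,0],[0,0,0],[0,0,0]])

```text
t: 12.1
tool_pos: [0.574, -0.1552, 0.2415]
orientation: [0.068, -3.14, 0.0]
force: [-0.1, 0.4, -0.0]
opening: 0.0931
gripper_force: 0.0
```

```bash
python3 -c "
from h import *
delta((.577,-.1535,.115),91)"
```

```text
now [ 0.574  -0.1552  0.2415] yaw 92.49 slide tot [-0.013  0.006  0.506] twist tot [-0.    -0.001  0.025] F [-0.1  0.4 -0. ] open 0.0931 q [-0.35  0.11  1.47 -0.    1.56 -1.96] t 12.1
```

Request:
play_rows(slide=[[-0.006,0,0.06],[0,0,0.1],[0,0,0.12],[0,0,0.12],[0,0,0.08],[0,0,0.03],[0,0,0],[0,0,0]], twist=[[0,0,0.01],[0,0,0.01],[0,0,0],[0,0,0],[0,0,0],[0,0,0],[0,0,0],[0,0,0]])

```text
t: 12.9
tool_pos: [0.5769, -0.1519, 0.1157]
orientation: [-0.039, 3.14, -0.0]
force: [0.1, -0.9, 0.5]
opening: 0.0931
gripper_force: 0.0
```

```bash
python3 - <<'E'
from h import *
delta((.577,-.1535,.115),91)
p,d=cams.read_camera("side");q=p[120:300,210:410,::-1]
cv2.imwrite("pics/s2.png",cv2.resize(q,None,fx=3.3,fy=3.3,interpolation=cv2.INTER_CUBIC))
E
```

```text
now [ 0.5769 -0.1519  0.1157] yaw 91.42 slide tot [-0.    -0.006  0.003] twist tot [-0.     0.001  0.007] F [ 0.1 -0.9  0.5] open 0.0931 q [-0.34  0.19  1.61  0.    1.34 -1.94] t 12.9
```

View pics/s2.png

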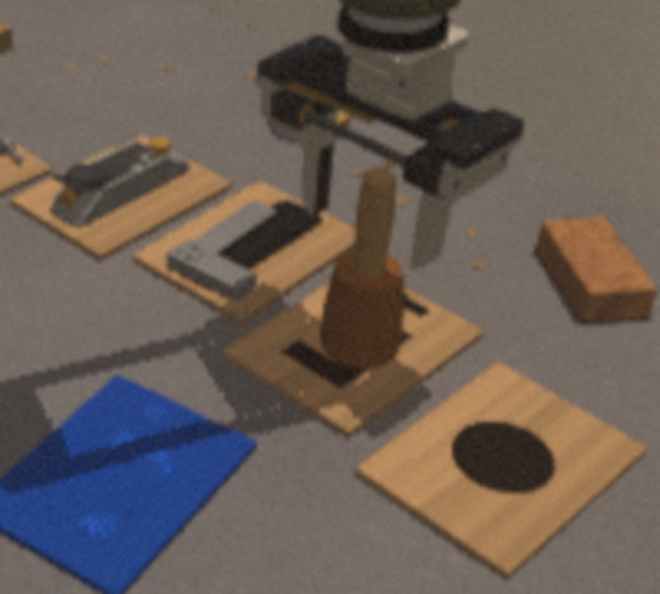

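The plane now sits on the blank board (crop ≈ 115,175), the mallet handle (375,225) stands between the fingers, and the mallet's disc (500,455) is free. Closing.

Request:
play_rows(slide=[[0,0,0],[0,0,0],[0,0,0],[0,0,0],[0,0,0],[0,0,0],[0,0,0],[0,0,0]], twist=[[0,0,0],[0,0,0],[0,0,0],[0,0,0],[0,0,0],[0,0,0],[0,0,0],[0,0,0]], fingers=1, force=30)

```text
t: 13.75
tool_pos: [0.5763, -0.1522, 0.1148]
orientation: [0.039, -3.141, -0.0]
force: [-0.1, 0.4, -0.1]
opening: 0.0336
gripper_force: 0.0
```

Request:
play_rows(slide=[[0,0,-0.03],[0,0,-0.05],[0,0,-0.06],[0,0,-0.05],[0,0,-0.03],[0,0,0],[0,0,0],[0,0,0]], twist=[[0,0,0],[0,0,0],[0,0,0],[0,0,0],[0,0,0],[0,0,0],[0,0,0],[0,0,0]])

```text
t: 14.55
tool_pos: [0.5758, -0.1521, 0.169]
orientation: [0.038, -3.14, -0.001]
force: [0.5, -0.5, -3.5]
opening: 0.0278
gripper_force: 30.0
```

```bash
python3 -c "
from h import *
delta((.557,-.3094,.117),91.4)
f=np.load('top0.npz')['p']
p,_=cams.read_camera('top');np.save('t1.npy',p)
h=cv2.cvtColor(cv2.resize(p,None,fx=4,fy=4,interpolation=cv2.INTER_CUBIC),cv2.COLOR_RGB2HSV)
m=cv2.inRange(h,(0,0,0),(180,255,70));m[:,:1320]=0;m[:,1430:]=0;m[:580]=0;m[:,:][700:]=0
k=big(m,z=.009);print('disc',rect(k),len(k))
for b in [] : pass
pl=gray(p,(582,153),(84,60),(0,255),50);print('plane',rect(big(pl,z=.02)))
"
```

```text
now [ 0.5758 -0.1521  0.169 ] yaw 91.4 slide tot [ 0.09  -0.627  0.208] twist tot [ 0.    -0.001  0.   ] F [ 0.5 -0.5 -3.5] open 0.0278 q [-0.34  0.15  1.56 -0.    1.43 -1.94] t 14.55
disc (array([ 558.2, -310.5]), array([68. , 69.1]), 0.75) 230
plane (array([581.2, 154.5]), array([152.4,  49.6]), 2.06)
```

Request:
play_rows(slide=[[0.01,-0.04,0],[0.012,-0.08,0],[0.014,-0.11,0],[0.014,-0.12,0],[0.014,-0.11,0],[0.014,-0.09,0],[0.01,-0.05,0],[0.002,-0.027,0]], twist=[[0,0,0],[0,0,0],[0,0,0],[0,0,0],[0,0,0],[0,0,0],[0,0,0],[0,0,0]])

```text
t: 15.4
tool_pos: [0.5569, -0.3108, 0.1694]
orientation: [0.036, -3.141, -0.001]
force: [0.0, 0.5, -3.0]
opening: 0.0273
gripper_force: 30.0
```

Request:
play_rows(slide=[[0,0,0.02],[0,0,0.04],[0,0,0.05],[0,0,0.04],[0,0,0.02],[0,0,0],[0,0,0],[0,0,0]], twist=[[0,0,0],[0,0,0],[0,0,0],[0,0,0],[0,0,0],[0,0,0],[0,0,0],[0,0,0]])

```text
t: 16.2
tool_pos: [0.5581, -0.3097, 0.1282]
orientation: [-0.039, 3.14, -0.001]
force: [0.2, 0.6, -2.9]
opening: 0.0278
gripper_force: 30.0
```

```bash
python3 -c "
from h import *
delta((.5565,-.3095,.117),91.4)"
```

```text
now [ 0.5581 -0.3097  0.1282] yaw 91.41 slide tot [0.007 0.001 0.045] twist tot [-0.001  0.001  0.   ] F [ 0.2  0.6 -2.9] open 0.0278 q [-0.59  0.29  1.48 -0.    1.38 -2.18] t 16.2
```

Request:
play_rows(slide=[[0.005,0,0.006],[0,0,0.006],[0,0,0.005],[0,0,0.004],[0,0,0.003],[0,0,0],[0,0,0],[0,0,0]], twist=[[0,0,0],[0,0,0],[0,0,0],[0,0,0],[0,0,0],[0,0,0],[0,0,0],[0,0,0]])

```text
t: 17.0
tool_pos: [0.5565, -0.3095, 0.1214]
orientation: [-0.038, 3.141, -0.0]
force: [-0.1, 0.1, -3.2]
opening: 0.0282
gripper_force: 30.0
```

Request:
play_rows(slide=[[0,0,0.004],[0,0,0.004],[0,0,0.004],[0,0,0.003],[0,0,0],[0,0,0],[0,0,0],[0,0,0]], twist=[[0,0,0],[0,0,0],[0,0,0],[0,0,0],[0,0,0],[0,0,0],[0,0,0],[0,0,0]])

```text
t: 17.8
tool_pos: [0.5565, -0.3096, 0.1178]
orientation: [-0.038, 3.141, -0.0]
force: [0.4, 0.3, -1.8]
opening: 0.0281
gripper_force: 30.0
```

Just touching; a hair more, then release and rise.

Request:
play_rows(slide=[[0,0,0.003],[0,0,0.002],[0,0,0],[0,0,0],[0,0,0],[0,0,0],[0,0,0],[0,0,0]], twist=[[0,0,0],[0,0,0],[0,0,0],[0,0,0],[0,0,0],[0,0,0],[0,0,0],[0,0,0]])

```text
t: 18.6
tool_pos: [0.5571, -0.3099, 0.1176]
orientation: [-0.038, 3.14, -0.002]
force: [-0.8, -0.0, 4.9]
opening: 0.0273
gripper_force: 30.0
```

Request:
play_rows(slide=[[0,0,0],[0,0,0],[0,0,0],[0,0,0],[0,0,0],[0,0,0],[0,0,0],[0,0,0]], twist=[[0,0,0],[0,0,0],[0,0,0],[0,0,0],[0,0,0],[0,0,0],[0,0,0],[0,0,0]], fingers=-1)

```text
t: 19.4
tool_pos: [0.5565, -0.3095, 0.1164]
orientation: [-0.038, 3.141, -0.0]
force: [0.7, 0.1, -0.5]
opening: 0.0875
gripper_force: 0.0
```

Request:
play_rows(slide=[[0,0,-0.03],[0,0,-0.06],[0,0,-0.1],[0,0,-0.1],[0,0,-0.1],[0,0,-0.08],[0,0,-0.05],[0,0,0]], twist=[[0,0,0],[0,0,0],[0,0,0],[0,0,0],[0,0,0],[0,0,0],[0,0,0],[0,0,0]])

```text
t: 20.2
tool_pos: [0.5576, -0.3103, 0.25]
orientation: [-0.038, 3.137, -0.005]
force: [-0.3, -0.5, 0.3]
opening: 0.093
gripper_force: 0.0
```

```bash
python3 - <<'E'
from h import *
f=np.load("top0.npz")["p"]
cl=gray(f,(470,299),(84,62),(110,255),45)
X=big(cl,z=.024)*1000
c,s,a=rect(X/1000);print(c,s,a)
# local frame: arm = band at far +x end; report extents
a=np.radians(a);L=(X-c)@np.array([[np.cos(a),-np.sin(a)],[np.sin(a),np.cos(a)]])
for lo in range(-56,56,8):
    k=(L[:,0]>=lo)&(L[:,0]<lo+8)
    if k.any():print(lo,L[k,1].min().round(1),L[k,1].max().round(1))
k=L[:,1]<-24;print('right edge x range',L[k,0].min(),L[k,0].max())
delta((.47,.29,.25),77)
E
```

```text
[472.5 286.3] [108.6  55.4] -12.94
-56 -27.3 27.5
-48 -27.7 27.7
-40 -27.1 21.4
-32 -26.7 -10.8
-24 -26.9 -11.4
-16 -26.7 -11.0
-8 -26.3 19.7
0 -26.6 19.4
8 -26.7 25.5
16 -26.5 27.1
24 -27.7 27.4
32 -5.6 17.2
40 11.3 17.0
48 12.9 17.0
right edge x range -52.973843855454085 31.30897933655095
now [ 0.5576 -0.3103  0.25  ] yaw 91.4 slide tot [ 0.291  2.409 -0.008] twist tot [-0.002  0.004  0.24 ] F [-0.3 -0.5  0.3] open 0.093 q [-0.59  0.22  1.33 -0.    1.58 -2.18] t 20.2
```

Request:
play_rows(slide=[[0.012,0.1,0],[0.012,0.16,0],[0.012,0.16,0],[0.012,0.16,0],[0.012,0.16,0],[0.012,0.16,0],[0.012,0.16,0],[0.012,0.16,0]], twist=[[0,0,0],[0,0,0],[0,0,0],[0,0,0],[0,0,0],[0,0,0],[0,0,0],[0,0,0]])

```text
t: 21.0
tool_pos: [0.524, -0.0036, 0.2452]
orientation: [0.038, -3.14, -0.0]
force: [1.5, -0.2, 0.5]
opening: 0.093
gripper_force: 0.0
```

Request:
play_rows(slide=[[0.012,0.16,0],[0.012,0.16,0],[0.012,0.16,0],[0.012,0.16,0],[0.012,0.16,0],[0.012,0.15,0],[0.012,0.12,0],[0.012,0.08,0]], twist=[[0,0,0],[0,0,0],[0,0,0],[0,0,0],[0,0,0],[0,0,0],[0,0,0],[0,0,0]])

```text
t: 21.8
tool_pos: [0.4927, 0.2836, 0.2449]
orientation: [0.041, -3.139, 0.001]
force: [-0.5, -0.4, -0.3]
opening: 0.093
gripper_force: 0.0
```

Request:
play_rows(slide=[[0,0,0.1],[0,0,0.1],[0,0,0.1],[0,0,0.1],[0,0,0.05],[0,0,0],[0,0,0],[0,0,0]], twist=[[0,0,0.06],[0,0,0.06],[0,0,0.06],[0,0,0.06],[0,0,0],[0,0,0],[0,0,0],[0,0,0]])

```text
t: 22.6
tool_pos: [0.4949, 0.282, 0.1356]
orientation: [0.354, 3.119, 0.002]
force: [0.8, -0.2, -0.4]
opening: 0.0931
gripper_force: 0.0
```

```bash
python3 - <<'E'
from h import *
delta((.4946,.2812,.0115),77.1)
p,_=cams.read_camera('top');np.save('t2.npy',p)
P=p[112:217,134:366,::-1]
cv2.imwrite("pics/t2.png",cv2.resize(P,None,fx=3.4,fy=3.4,interpolation=cv2.INTER_CUBIC))
E
```

```text
now [0.4949 0.282  0.1356] yaw 77.05 slide tot [ 0.001 -0.004  0.496] twist tot [ 0.001  0.002 -0.001] F [ 0.8 -0.2 -0.4] open 0.0931 q [ 0.43  0.1   1.67 -0.    1.36 -0.92] t 22.6
```

View pics/t2.png

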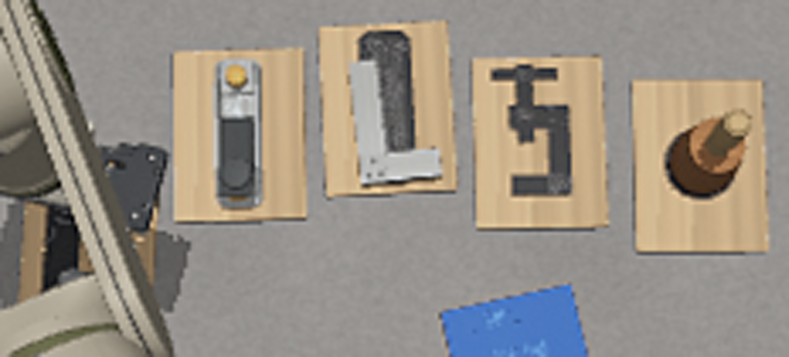

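The plane is on the blank board (crop 238,135), the mallet covers its disc (703,160), and the clamp outline (540,130) is clear. Descending on the clamp.

Request:
play_rows(slide=[[0,-0.003,0.06],[0,0,0.1],[0,0,0.11],[0,0,0.1],[0,0,0.06],[0,0,0.03],[0,0,0.02],[0,0,0]], twist=[[0,0,0],[0,0,0],[0,0,0],[0,0,0],[0,0,0],[0,0,0],[0,0,0],[0,0,0]])

```text
t: 23.45
tool_pos: [0.494, 0.281, 0.014]
orientation: [0.355, 3.121, 0.0]
force: [0.2, -0.8, 0.9]
opening: 0.0926
gripper_force: 0.0
```

Request:
play_rows(slide=[[0,0,0],[0,0,0],[0,0,0],[0,0,0],[0,0,0],[0,0,0],[0,0,0],[0,0,0]], twist=[[0,0,0],[0,0,0],[0,0,0],[0,0,0],[0,0,0],[0,0,0],[0,0,0],[0,0,0]])

```text
t: 24.25
tool_pos: [0.4938, 0.2809, 0.0138]
orientation: [-0.356, -3.121, 0.0]
force: [0.3, -0.8, -0.3]
opening: 0.093
gripper_force: 0.0
```

```bash
python3 -c "
from h import *
delta((.4946,.2812,.0115),77.1)"
```

```text
now [0.4938 0.2809 0.0138] yaw 77.0 slide tot [-0.003  0.002  0.009] twist tot [-0.    -0.    -0.002] F [ 0.3 -0.8 -0.3] open 0.093 q [ 0.43  0.24  1.76  0.    1.14 -0.92] t 24.25
```

Request:
play_rows(slide=[[-0.003,0.001,0.005],[0,0,0.004],[0,0,0],[0,0,0],[0,0,0],[0,0,0],[0,0,0],[0,0,0]], twist=[[0,0,0],[0,0,0],[0,0,0],[0,0,0],[0,0,0],[0,0,0],[0,0,0],[0,0,0]], fingers=1, force=30)

```text
t: 25.05
tool_pos: [0.4946, 0.2811, 0.0117]
orientation: [0.355, 3.121, 0.0]
force: [1.0, 0.5, -1.5]
opening: 0.0536
gripper_force: 30.0
```

Request:
play_rows(slide=[[0,0,0],[0,0,0],[0,0,0],[0,0,0],[0,0,-0.01],[0,0,-0.03],[0,0,-0.05],[0,0,-0.05]], twist=[[0,0,0],[0,0,0],[0,0,0],[0,0,0],[0,0,0],[0,0,0],[0,0,0],[0,0,0]])

```text
t: 25.85
tool_pos: [0.4946, 0.2809, 0.0477]
orientation: [-0.356, -3.121, 0.0]
force: [0.2, -0.2, -3.3]
opening: 0.0537
gripper_force: 30.0
```

Request:
play_rows(slide=[[0,0,-0.08],[0,0,-0.08],[0,0,-0.08],[0,0,-0.06],[0,0,-0.04],[0,0,0],[0,0,0],[0,0,0]], twist=[[0,0,-0.06],[0,0,-0.06],[0,0,-0.06],[0,0,-0.06],[0,0,-0.005],[0,0,0],[0,0,0],[0,0,0]])

```text
t: 26.65
tool_pos: [0.4939, 0.2806, 0.1305]
orientation: [0.045, -3.14, 0.001]
force: [1.3, -0.8, -4.0]
opening: 0.0535
gripper_force: 30.0
```

```bash
python3 - <<'E'
from h import *
a=np.radians(1.83);t=np.array([578,-148.8])+25*np.array([np.cos(a),np.sin(a)])
print(t); delta((t[0]/1000,t[1]/1000,.014),91.83)
p,_=cams.read_camera("side")
cv2.imwrite("pics/s3.png",cv2.resize(p[90:210,130:300,::-1],None,fx=3.3,fy=3.3,interpolation=cv2.INTER_CUBIC))
E
```

```text
[ 602.98724942 -148.00164762]
now [0.4939 0.2806 0.1305] yaw 91.65 slide tot [-0.388 -1.726  0.467] twist tot [-0.001 -0.002 -0.003] F [ 1.3 -0.8 -4. ] open 0.0535 q [ 0.43  0.1   1.68 -0.    1.36 -1.17] t 26.65
```

View pics/s3.png

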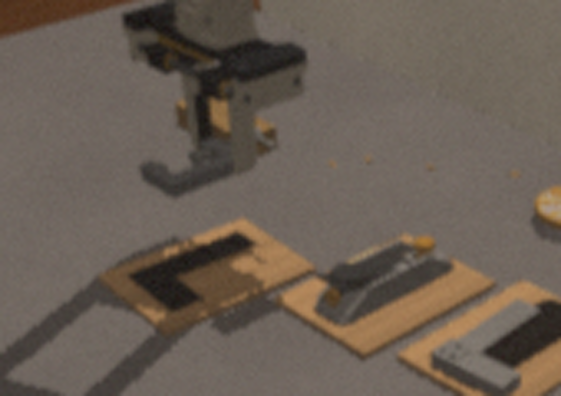

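The clamp hangs level in the grip (crop 190,165) and the square's outline is bare. Carrying it to its board.

Request:
play_rows(slide=[[-0.012,-0.05,0],[-0.025,-0.1,0],[-0.028,-0.13,0],[-0.028,-0.13,0],[-0.028,-0.13,0],[-0.028,-0.13,0],[-0.028,-0.13,0],[-0.028,-0.13,0]], twist=[[0,0,0],[0,0,0],[0,0,0],[0,0,0],[0,0,0],[0,0,0],[0,0,0],[0,0,-0.003]])

```text
t: 27.5
tool_pos: [0.5525, 0.0478, 0.1312]
orientation: [0.051, -3.14, 0.0]
force: [1.0, 0.3, -2.8]
opening: 0.0535
gripper_force: 30.0
```

Request:
play_rows(slide=[[-0.028,-0.13,0],[-0.028,-0.13,0],[-0.028,-0.13,0],[-0.028,-0.13,0],[-0.028,-0.12,0],[-0.02,-0.09,0],[-0.015,-0.05,0],[-0.008,-0.016,0]], twist=[[0,0,0],[0,0,0],[0,0,0],[0,0,0],[0,0,0],[0,0,0],[0,0,0],[0,0,0]])

```text
t: 28.3
tool_pos: [0.6046, -0.1489, 0.1311]
orientation: [0.049, -3.14, -0.0]
force: [-0.2, 1.1, -2.0]
opening: 0.0537
gripper_force: 30.0
```

Request:
play_rows(slide=[[0,0,0.05],[0,0,0.08],[0,0,0.1],[0,0,0.09],[0,0,0.06],[0,0,0.03],[0,0,0],[0,0,0]], twist=[[0,0,0],[0,0,0],[0,0,0],[0,0,0],[0,0,0],[0,0,0],[0,0,0],[0,0,0]])

```text
t: 29.1
tool_pos: [0.6056, -0.1472, 0.03]
orientation: [-0.052, 3.14, -0.001]
force: [0.5, -0.6, -3.2]
opening: 0.0537
gripper_force: 30.0
```

```bash
python3 - <<'E'
from h import *
delta((.603,-.148,.0125),91.83)
E
```

```text
now [ 0.6056 -0.1472  0.03  ] yaw 91.9 slide tot [ 0.011 -0.003  0.07 ] twist tot [-0.     0.001  0.001] F [ 0.5 -0.6 -3.2] open 0.0537 q [-0.32  0.35  1.59  0.    1.2  -1.92] t 29.1
```

Request:
play_rows(slide=[[0.005,-0.002,0.015],[0.004,-0.001,0.015],[0,0,0.012],[0,0,0.01],[0,0,0.006],[0,0,0.003],[0,0,0],[0,0,0]], twist=[[0,0,0],[0,0,0],[0,0,0],[0,0,0],[0,0,0],[0,0,0],[0,0,0],[0,0,0]])

```text
t: 29.9
tool_pos: [0.6029, -0.1482, 0.014]
orientation: [-0.052, 3.141, -0.0]
force: [-0.3, 1.1, -1.9]
opening: 0.0537
gripper_force: 30.0
```

```bash
python3 - <<'E'
from h import *
delta((.603,-.148,.0115),91.83)
E
```

```text
now [ 0.6029 -0.1482  0.014 ] yaw 91.88 slide tot [-0.001  0.001  0.01 ] twist tot [-0.     0.     0.001] F [-0.3  1.1 -1.9] open 0.0537 q [-0.32  0.37  1.6   0.    1.17 -1.93] t 29.9
```

Request:
play_rows(slide=[[0,0,0.004],[0,0,0.003],[0,0,0.002],[0,0,0.001],[0,0,0],[0,0,0],[0,0,0],[0,0,0]], twist=[[0,0,0],[0,0,0],[0,0,0],[0,0,0],[0,0,0],[0,0,0],[0,0,0],[0,0,0]])

```text
t: 30.7
tool_pos: [0.6028, -0.1481, 0.0117]
orientation: [-0.052, 3.141, -0.0]
force: [-3.1, 1.5, 3.3]
opening: 0.0536
gripper_force: 30.0
```

Down on the board. Release, rise, and measure.

Request:
play_rows(slide=[[0,0,0],[0,0,0],[0,0,0],[0,0,0],[0,0,0],[0,0,0],[0,0,0],[0,0,0]], twist=[[0,0,0],[0,0,0],[0,0,0],[0,0,0],[0,0,0],[0,0,0],[0,0,0],[0,0,0]], fingers=-1)

```text
t: 31.5
tool_pos: [0.6027, -0.1481, 0.0114]
orientation: [-0.052, 3.141, -0.0]
force: [-0.4, -0.1, -0.3]
opening: 0.0929
gripper_force: 0.0
```

Request:
play_rows(slide=[[0,0,-0.03],[0,0,-0.06],[0,0,-0.1],[0,0,-0.1],[0,0,-0.1],[0,0,-0.08],[0,0,-0.05],[0,0,0]], twist=[[0,0,0],[0,0,0],[0,0,0],[0,0,0],[0,0,0],[0,0,0],[0,0,0],[0,0,0]])

```text
t: 32.3
tool_pos: [0.6044, -0.1487, 0.1449]
orientation: [-0.052, 3.136, -0.003]
force: [1.0, 0.5, 0.4]
opening: 0.093
gripper_force: 0.0
```

```bash
python3 - <<'E'
from h import *
p=np.load("t2.npy")
sq=gray(p,(595,0),(84,60),(125,255),40);c,s,a=rect(big(sq,z=.021))
r=np.radians(a);t=c-49*np.array([np.cos(r),np.sin(r)]);print(c,s,a,"stock",t)
delta((t[0]/1000,t[1]/1000,.14),a)
delta((t[0]/1000,t[1]/1000,.14),a+180)
E
```

```text
[597.4  -3.2] [126.4  81.4] 6.73 stock [548.73763819  -8.94234646]
now [ 0.6044 -0.1487  0.1449] yaw 91.88 slide tot [0.204 0.566 0.018] twist tot [0.002 0.005 1.419] F [1.  0.5 0.4] open 0.093 q [-0.32  0.23  1.51 -0.    1.39 -1.93] t 32.3
now [ 0.6044 -0.1487  0.1449] yaw 91.88 slide tot [0.204 0.566 0.018] twist tot [-0.005  0.002 -1.581] F [1.  0.5 0.4] open 0.093 q [-0.32  0.23  1.51 -0.    1.39 -1.93] t 32.3
```

Request:
play_rows(slide=[[0.025,0.06,0],[0.03,0.08,0],[0.03,0.08,0],[0.03,0.08,0],[0.03,0.08,0],[0.03,0.08,0],[0.02,0.05,0],[0.007,0.024,0]], twist=[[0,0,0],[0,0,0],[0,0,0],[0,0,0],[0,0,0],[0,0,0],[0,0,0],[0,0,0]])

```text
t: 33.1
tool_pos: [0.5465, -0.0148, 0.1402]
orientation: [0.054, -3.139, -0.001]
force: [-0.1, -0.6, -0.5]
opening: 0.0933
gripper_force: 0.0
```

Request:
play_rows(slide=[[0,0,0],[0,0,0],[0,0,0],[0,0,0],[0,0,0],[0,0,0],[0,0,0],[0,0,0]], twist=[[0,0,0.12],[0,0,0.12],[0,0,0.12],[0,0,0.12],[0,0,0.12],[0,0,0.12],[0,0,0.12],[0,0,0.12]])

```text
t: 33.9
tool_pos: [0.5477, -0.0166, 0.1408]
orientation: [-1.476, -2.773, 0.001]
force: [0.5, -0.6, 0.2]
opening: 0.0929
gripper_force: 0.0
```

Request:
play_rows(slide=[[0,0,0],[0,0,0],[0,0,0],[0,0,0],[0,0,0],[0,0,0],[0,0,0],[0,0,0]], twist=[[0,0,0.12],[0,0,0.12],[0,0,0.12],[0,0,0.1],[0,0,0],[0,0,0],[0,0,0],[0,0,0]])

```text
t: 34.7
tool_pos: [0.5479, -0.0164, 0.1413]
orientation: [-2.087, -2.349, 0.0]
force: [-0.2, -0.4, 0.7]
opening: 0.0928
gripper_force: 0.0
```

```bash
python3 - <<'E'
from h import *
delta((.5497,-.0169,.0115),6.7)
E
```

```text
now [ 0.5479 -0.0164  0.1413] yaw 6.76 slide tot [-0.003  0.007  0.519] twist tot [-0.     0.     0.001] F [-0.2 -0.4  0.7] open 0.0928 q [-0.12  0.04  1.73 -0.    1.38 -0.24] t 34.7
```

Request:
play_rows(slide=[[-0.002,0.006,0.06],[0,0,0.1],[0,0,0.11],[0,0,0.11],[0,0,0.07],[0,0,0.04],[0,0,0.015],[0,0,0]], twist=[[0,0,0],[0,0,0],[0,0,0],[0,0,0],[0,0,0],[0,0,0],[0,0,0],[0,0,0]])

```text
t: 35.5
tool_pos: [0.5493, -0.0166, 0.0148]
orientation: [-2.088, -2.347, 0.0]
force: [-0.7, 0.7, 0.2]
opening: 0.0931
gripper_force: 0.0
```

```bash
python3 - <<'E'
from h import *
delta((.5497,-.0169,.0115),6.7)
E
```

```text
now [ 0.5493 -0.0166  0.0148] yaw 6.69 slide tot [-0.001  0.001  0.013] twist tot [-0. -0. -0.] F [-0.7  0.7  0.2] open 0.0931 q [-0.12  0.19  1.81  0.    1.14 -0.24] t 35.5
```

Request:
play_rows(slide=[[0,0,0.007],[0,0,0.005],[0,0,0],[0,0,0],[0,0,0],[0,0,0],[0,0,0],[0,0,0]], twist=[[0,0,0],[0,0,0],[0,0,0],[0,0,0],[0,0,0],[0,0,0],[0,0,0],[0,0,0]], fingers=1, force=40)

```text
t: 36.3
tool_pos: [0.5494, -0.0167, 0.0121]
orientation: [2.088, 2.347, -0.0]
force: [0.3, -0.6, 0.0]
opening: 0.0336
gripper_force: 0.0
```

Request:
play_rows(slide=[[0,0,0],[0,0,0],[0,0,0],[0,0,0],[0,0,0],[0,0,-0.01],[0,0,-0.03],[0,0,-0.05]], twist=[[0,0,0],[0,0,0],[0,0,0],[0,0,0],[0,0,0],[0,0,0],[0,0,0],[0,0,0]])

```text
t: 37.1
tool_pos: [0.5482, -0.0165, 0.0342]
orientation: [-2.087, -2.346, 0.002]
force: [-0.1, 0.2, -3.4]
opening: 0.0279
gripper_force: 40.0
```

Request:
play_rows(slide=[[0,0,-0.08],[0,0,-0.1],[0,0,-0.1],[0,0,-0.08],[0,0,-0.05],[0,0,0],[0,0,0],[0,0,0]], twist=[[0,0,0],[0,0,0.03],[0,0,0.04],[0,0,0.04],[0,0,0.016],[0,0,0],[0,0,0],[0,0,0]])

```text
t: 37.9
tool_pos: [0.5484, -0.0165, 0.1356]
orientation: [-2.236, -2.204, 0.002]
force: [0.3, 0.1, -3.8]
opening: 0.0276
gripper_force: 40.0
```

```bash
python3 - <<'E'
from h import *
a=np.radians(-.9);t=np.array([470.3,298.8])+np.array([[np.cos(a),-np.sin(a)],[np.sin(a),np.cos(a)]])@[-49,-8]
print(t); delta((t[0]/1000,t[1]/1000,.0115),-.9)
E
```

```text
[421.18038647 291.57064549]
now [ 0.5484 -0.0165  0.1356] yaw -0.84 slide tot [ 1.225 -0.526  0.498] twist tot [-0.002 -0.     0.001] F [ 0.3  0.1 -3.8] open 0.0276 q [-0.12  0.05  1.73 -0.    1.37 -0.11] t 37.9
```

Request:
play_rows(slide=[[0.04,-0.016,0],[0.08,-0.035,0],[0.1,-0.043,0],[0.1,-0.043,0],[0.1,-0.043,0],[0.1,-0.043,0],[0.1,-0.043,0],[0.1,-0.043,0]], twist=[[0,0,0],[0,0,0],[0,0,0],[0,0,0],[0,0,0],[0,0,0],[0,0,0],[0,0,0]])

```text
t: 38.7
tool_pos: [0.4734, 0.1659, 0.1362]
orientation: [-2.237, -2.204, 0.002]
force: [-0.1, 0.9, -3.0]
opening: 0.0274
gripper_force: 40.0
```

Request:
play_rows(slide=[[0.1,-0.043,0],[0.1,-0.043,0],[0.1,-0.043,0],[0.1,-0.043,0],[0.06,-0.025,0],[0.03,-0.015,0],[0.015,-0.005,0],[0,0,0]], twist=[[0,0,0],[0,0,0],[0,0,0],[0,0,0],[0,0,0],[0,0,0],[0,0,0],[0,0,0]])

```text
t: 39.5
tool_pos: [0.4223, 0.2915, 0.1368]
orientation: [-2.238, -2.205, 0.001]
force: [0.1, -0.3, -2.2]
opening: 0.0276
gripper_force: 40.0
```

Request:
play_rows(slide=[[0,0,0.05],[0,0,0.08],[0,0,0.1],[0,0,0.09],[0,0,0.06],[0,0,0.03],[0,0,0],[0,0,0]], twist=[[0,0,0],[0,0,0],[0,0,0],[0,0,0],[0,0,0],[0,0,0],[0,0,0],[0,0,0]])

```text
t: 40.3
tool_pos: [0.4233, 0.2917, 0.0354]
orientation: [2.238, 2.204, 0.002]
force: [0.1, -0.1, -2.9]
opening: 0.028
gripper_force: 40.0
```

```bash
python3 - <<'E'
from h import *
delta((.4212,.2916,.0125),-.9)
p,_=cams.read_camera("top");np.save("t3.npy",p)
cl=gray(p,(578,-149),(84,60),(110,255),45);print("clamp",rect(big(cl,z=.024)))
p,_=cams.read_camera("side")
cv2.imwrite("pics/s4.png",cv2.resize(p[130:300,130:400,::-1],None,fx=2.9,fy=2.9,interpolation=cv2.INTER_CUBIC))
E
```

```text
now [0.4233 0.2917 0.0354] yaw -0.89 slide tot [-0.001 -0.009  0.092] twist tot [ 0.001 -0.001  0.   ] F [ 0.1 -0.1 -2.9] open 0.028 q [ 0.5   0.07  1.9  -0.    1.17  0.52] t 40.3
clamp (array([ 571.4, -149.8]), array([90.9, 55.9]), 0.74)
```

View pics/s4.png

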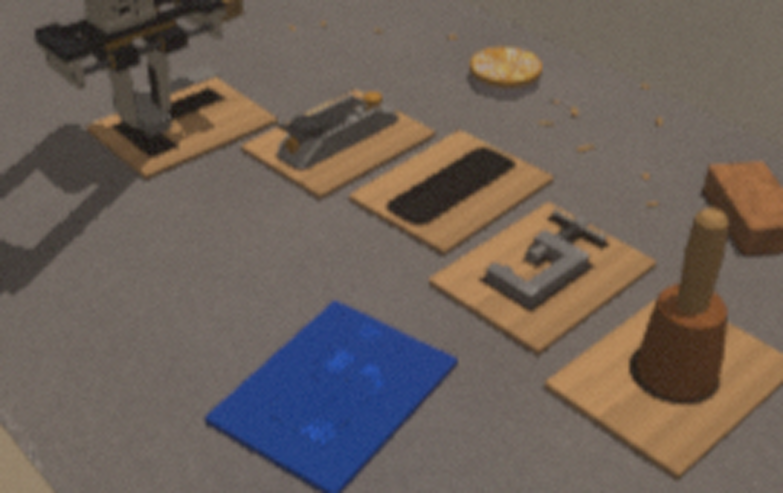

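Clamp covers its outline (crop 540,265), mallet its disc (685,345); square hovers over its L. Lowering.

Request:
play_rows(slide=[[-0.001,-0.004,0.02],[0,-0.004,0.02],[0,0,0.018],[0,0,0.012],[0,0,0.008],[0,0,0.004],[0,0,0],[0,0,0]], twist=[[0,0,0],[0,0,0],[0,0,0],[0,0,0],[0,0,0],[0,0,0],[0,0,0],[0,0,0]])

```text
t: 41.2
tool_pos: [0.4208, 0.2914, 0.0143]
orientation: [2.238, 2.204, 0.0]
force: [0.1, 0.5, -2.0]
opening: 0.0278
gripper_force: 40.0
```

```bash
python3 - <<'E'
from h import *
delta((.4212,.2916,.0121),-.9)
E
```

```text
now [0.4208 0.2914 0.0143] yaw -0.88 slide tot [0.001 0.002 0.009] twist tot [ 0. -0.  0.] F [ 0.1  0.5 -2. ] open 0.0278 q [ 0.51  0.1   1.92 -0.    1.13  0.52] t 41.2
```

Request:
play_rows(slide=[[0,0.001,0.004],[0,0,0.003],[0,0,0.002],[0,0,0.001],[0,0,0],[0,0,0],[0,0,0],[0,0,0]], twist=[[0,0,0],[0,0,0],[0,0,0],[0,0,0],[0,0,0],[0,0,0],[0,0,0],[0,0,0]])

```text
t: 42.0
tool_pos: [0.421, 0.2914, 0.0121]
orientation: [2.238, 2.204, 0.0]
force: [-3.7, -1.7, 5.5]
opening: 0.0274
gripper_force: 40.0
```

Request:
play_rows(slide=[[0,0,0],[0,0,0],[0,0,0],[0,0,0],[0,0,0],[0,0,0],[0,0,0],[0,0,0]], twist=[[0,0,0],[0,0,0],[0,0,0],[0,0,0],[0,0,0],[0,0,0],[0,0,0],[0,0,0]], fingers=-1)

```text
t: 42.8
tool_pos: [0.4209, 0.2913, 0.0116]
orientation: [2.238, 2.204, -0.0]
force: [0.5, -0.3, 0.3]
opening: 0.0872
gripper_force: 0.0
```

Request:
play_rows(slide=[[0,0,-0.03],[0,0,-0.06],[0,0,-0.1],[0,0,-0.1],[0,0,-0.1],[0,0,-0.08],[0,0,-0.05],[0,0,0]], twist=[[0,0,0],[0,0,0],[0,0,0],[0,0,0],[0,0,0],[0,0,0],[0,0,0],[0,0,0]])

```text
t: 43.6
tool_pos: [0.4224, 0.2922, 0.1447]
orientation: [2.237, 2.203, 0.007]
force: [0.4, 0.2, 0.2]
opening: 0.0929
gripper_force: 0.0
```

```bash
python3 - <<'E'
from h import *
for f in("t2.npy","t3.npy"):
    p=np.load(f);pl=gray(p,(582,153),(84,60),(0,255),50)
    for z in(.012,.03):print('plane',rect(big(pl,z=z)))
delta((.581,.1535,.14),92.5)
delta((.581,.1535,.14),-87.5)
E
```

```text
plane (array([583. , 155.4]), array([153.4,  49.9]), 2.05)
plane (array([578.6, 153.3]), array([151.5,  49.3]), 2.05)
plane (array([583. , 155.4]), array([153.4,  49.9]), 2.05)
plane (array([578.6, 153.3]), array([151.6,  49.3]), 2.05)
now [0.4224 0.2922 0.1447] yaw -0.88 slide tot [-0.545  0.643  0.02 ] twist tot [ 0.005  0.002 -1.556] F [0.4 0.2 0.2] open 0.0929 q [ 0.51 -0.06  1.82 -0.    1.38  0.52] t 43.6
now [0.4224 0.2922 0.1447] yaw -0.88 slide tot [-0.545  0.643  0.02 ] twist tot [ 0.002 -0.005  1.444] F [0.4 0.2 0.2] open 0.0929 q [ 0.51 -0.06  1.82 -0.    1.38  0.52] t 43.6
```

Request:
play_rows(slide=[[-0.04,0.05,0],[-0.08,0.09,0],[-0.09,0.11,0],[-0.1,0.12,0],[-0.09,0.11,0],[-0.08,0.09,0],[-0.045,0.05,0],[-0.02,0.02,0]], twist=[[0,0,0.05],[0,0,0],[0,0,0],[0,0,0],[0,0,0],[0,0,0],[0,0,0],[0,0,0]])

```text
t: 44.4
tool_pos: [0.5721, 0.1434, 0.1402]
orientation: [-2.298, -2.141, 0.003]
force: [0.2, 0.6, 0.5]
opening: 0.093
gripper_force: 0.0
```

Request:
play_rows(slide=[[0,0,0],[0,0,0],[0,0,0],[0,0,0],[0,0,0],[0,0,0],[0,0,0],[0,0,0]], twist=[[0,0,0.12],[0,0,0.12],[0,0,0.12],[0,0,0.12],[0,0,0.12],[0,0,0.12],[0,0,0.12],[0,0,0.12]])

```text
t: 45.2
tool_pos: [0.5709, 0.1461, 0.141]
orientation: [-3.046, -0.767, 0.002]
force: [0.5, -0.3, -0.7]
opening: 0.093
gripper_force: 0.0
```

Request:
play_rows(slide=[[0,0,0],[0,0,0],[0,0,0],[0,0,0],[0,0,0],[0,0,0],[0,0,0],[0,0,0]], twist=[[0,0,0.12],[0,0,0.12],[0,0,0.12],[0,0,0.074],[0,0,0],[0,0,0],[0,0,0],[0,0,0]])

```text
t: 46.0
tool_pos: [0.5717, 0.1454, 0.1416]
orientation: [-3.141, -0.07, 0.0]
force: [0.7, -0.2, 0.3]
opening: 0.0926
gripper_force: 0.0
```

```bash
python3 - <<'E'
from h import *
delta((.581,.1534,.0175),-87.5)
E
```

```text
now [0.5717 0.1454 0.1416] yaw -87.44 slide tot [ 0.039 -0.03   0.496] twist tot [-0.     0.     0.001] F [ 0.7 -0.2  0.3] open 0.0926 q [0.16 0.15 1.61 0.   1.38 1.69] t 46.0
```

Request:
play_rows(slide=[[0.02,-0.015,0.05],[0.019,-0.015,0.09],[0,0,0.11],[0,0,0.11],[0,0,0.07],[0,0,0.04],[0,0,0.015],[0,0,0]], twist=[[0,0,0],[0,0,0],[0,0,0],[0,0,0],[0,0,0],[0,0,0],[0,0,0],[0,0,0]])

```text
t: 46.8
tool_pos: [0.5812, 0.1532, 0.0201]
orientation: [3.141, 0.068, -0.001]
force: [-0.2, -0.2, -0.3]
opening: 0.0927
gripper_force: 0.0
```

```bash
python3 - <<'E'
from h import *
delta((.581,.1534,.0175),-87.5)
E
```

```text
now [0.5812 0.1532 0.0201] yaw -87.51 slide tot [-0.001 -0.001  0.01 ] twist tot [ 0.  0. -0.] F [-0.2 -0.2 -0.3] open 0.0927 q [0.17 0.31 1.66 0.   1.17 1.7 ] t 46.8
```

Request:
play_rows(slide=[[0,0,0.006],[0,0,0.003],[0,0,0],[0,0,0],[0,0,0],[0,0,0],[0,0,0],[0,0,0]], twist=[[0,0,0],[0,0,0],[0,0,0],[0,0,0],[0,0,0],[0,0,0],[0,0,0],[0,0,0]], fingers=1, force=30)

```text
t: 47.6
tool_pos: [0.5813, 0.1532, 0.0182]
orientation: [-3.141, -0.068, -0.0]
force: [0.1, 0.0, 1.0]
opening: 0.0455
gripper_force: 30.0
```

Request:
play_rows(slide=[[0,0,0],[0,0,0],[0,0,0],[0,0,-0.01],[0,0,-0.04],[0,0,-0.06],[0,0,-0.08],[0,0,-0.08]], twist=[[0,0,0],[0,0,0],[0,0,0],[0,0,0],[0,0,0],[0,0,0],[0,0,0],[0,0,0]])

```text
t: 48.4
tool_pos: [0.5811, 0.1531, 0.0871]
orientation: [3.141, 0.068, -0.0]
force: [0.8, 0.3, -6.4]
opening: 0.0457
gripper_force: 30.0
```

Request:
play_rows(slide=[[0,0,-0.06],[0,0,-0.03],[0,0,0],[0,0,0],[0,0,0],[0,0,0],[0,0,0],[0,0,0]], twist=[[0,0,-0.012],[0,0,-0.012],[0,0,0],[0,0,0],[0,0,0],[0,0,0],[0,0,0],[0,0,0]])

```text
t: 49.2
tool_pos: [0.581, 0.1531, 0.1077]
orientation: [3.14, 0.108, -0.001]
force: [0.9, 0.1, -6.7]
opening: 0.0459
gripper_force: 30.0
```

```bash
python3 - <<'E'
from h import *
delta((.6113,.0048,.0175),-86.04)
E
```

```text
now [0.581  0.1531 0.1077] yaw -86.08 slide tot [0.08  0.6   0.361] twist tot [ 0.     0.001 -0.001] F [ 0.9  0.1 -6.7] open 0.0459 q [ 0.17  0.21  1.61 -0.    1.33  1.67] t 49.2
```

Request:
play_rows(slide=[[0.006,0.04,0],[0.01,0.08,0],[0.014,0.11,0],[0.014,0.12,0],[0.014,0.11,0],[0.012,0.08,0],[0.008,0.04,0],[0.002,0.02,0]], twist=[[0,0,0],[0,0,0],[0,0,0],[0,0,0],[0,0,0],[0,0,0],[0,0,0],[0,0,0]])

```text
t: 50.0
tool_pos: [0.6117, 0.0036, 0.1082]
orientation: [3.14, 0.105, 0.0]
force: [-0.6, -1.4, -6.6]
opening: 0.0458
gripper_force: 30.0
```

Request:
play_rows(slide=[[0,0,0.03],[0,0,0.06],[0,0,0.08],[0,0,0.07],[0,0,0.05],[0,0,0.02],[0,0,0],[0,0,0]], twist=[[0,0,0],[0,0,0],[0,0,0],[0,0,0],[0,0,0],[0,0,0],[0,0,0],[0,0,0]])

```text
t: 50.8
tool_pos: [0.612, 0.005, 0.0313]
orientation: [3.14, 0.108, 0.002]
force: [-0.2, 0.1, -6.2]
opening: 0.0455
gripper_force: 30.0
```

```bash
python3 - <<'E'
from h import *
delta((.6113,.0048,.0182),-86.04)
E
```

```text
now [0.612  0.005  0.0313] yaw -86.06 slide tot [-0.003  0.001  0.052] twist tot [ 0.    -0.001 -0.   ] F [-0.2  0.1 -6.2] open 0.0455 q [-0.08  0.32  1.62 -0.    1.2   1.43] t 50.8
```

Request:
play_rows(slide=[[0,0,0.012],[0,0,0.01],[0,0,0.008],[0,0,0.006],[0,0,0.004],[0,0,0.002],[0,0,0],[0,0,0]], twist=[[0,0,0],[0,0,0],[0,0,0],[0,0,0],[0,0,0],[0,0,0],[0,0,0],[0,0,0]])

```text
t: 51.6
tool_pos: [0.6116, 0.0048, 0.0202]
orientation: [3.14, 0.108, 0.0]
force: [-0.2, -0.0, -6.5]
opening: 0.0458
gripper_force: 30.0
```

```bash
python3 - <<'E'
from h import *
delta((.6113,.0048,.0182),-86.04)
E
```

```text
now [0.6116 0.0048 0.0202] yaw -86.08 slide tot [-0.001  0.     0.008] twist tot [ 0.    -0.    -0.001] F [-0.2 -0.  -6.5] open 0.0458 q [-0.08  0.34  1.63  0.    1.18  1.43] t 51.6
```

Request:
play_rows(slide=[[0,0,0.004],[0,0,0.003],[0,0,0.002],[0,0,0.001],[0,0,0],[0,0,0],[0,0,0],[0,0,0]], twist=[[0,0,0],[0,0,0],[0,0,0],[0,0,0],[0,0,0],[0,0,0],[0,0,0],[0,0,0]])

```text
t: 52.4
tool_pos: [0.6116, 0.0048, 0.0183]
orientation: [3.14, 0.108, 0.0]
force: [-4.9, 0.7, 2.6]
opening: 0.046
gripper_force: 30.0
```

Request:
play_rows(slide=[[0,0,0],[0,0,0],[0,0,0],[0,0,0],[0,0,0],[0,0,0],[0,0,0],[0,0,0]], twist=[[0,0,0],[0,0,0],[0,0,0],[0,0,0],[0,0,0],[0,0,0],[0,0,0],[0,0,0]], fingers=-1)

```text
t: 53.2
tool_pos: [0.6115, 0.0049, 0.0176]
orientation: [-3.14, -0.108, 0.0]
force: [0.4, 0.3, 0.5]
opening: 0.093
gripper_force: 0.0
```

Request:
play_rows(slide=[[0,0,-0.03],[0,0,-0.08],[0,0,-0.14],[0,0,-0.14],[0,0,-0.14],[0,0,-0.14],[0,0,-0.14],[0,0,-0.06]], twist=[[0,0,0],[0,0,0],[0,0,0],[0,0,0],[0,0,0],[0,0,0],[0,0,0],[0,0,0]])

```text
t: 54.0
tool_pos: [0.6132, 0.0047, 0.2403]
orientation: [3.139, 0.108, 0.01]
force: [0.6, 0.1, -0.2]
opening: 0.0929
gripper_force: 0.0
```

Request:
play_rows(slide=[[-0.06,-0.06,0],[-0.08,-0.12,0],[-0.1,-0.16,0],[-0.1,-0.18,0],[-0.1,-0.18,0],[-0.1,-0.18,0],[-0.1,-0.18,0],[-0.1,-0.18,0]], twist=[[0,0,0],[0,0,0],[0,0,0],[0,0,0],[0,0,0],[0,0,0],[0,0,0],[0,0,0]])

```text
t: 54.8
tool_pos: [0.4081, 0.2965, 0.2345]
orientation: [3.14, 0.107, -0.001]
force: [1.2, 0.3, 0.3]
opening: 0.0932
gripper_force: 0.0
```

Request:
play_rows(slide=[[-0.1,-0.16,0],[-0.1,-0.16,0],[-0.1,-0.16,0],[-0.08,-0.16,0],[-0.06,-0.1,0],[-0.03,-0.06,0],[0,0,0],[0,0,0]], twist=[[0,0,0],[0,0,0],[0,0,0],[0,0,0],[0,0,0],[0,0,0],[0,0,0],[0,0,0]])

```text
t: 55.6
tool_pos: [0.2792, 0.4861, 0.2346]
orientation: [3.139, 0.108, -0.0]
force: [0.6, 0.1, -0.6]
opening: 0.0929
gripper_force: 0.0
```

```bash
python3 - <<'E'
from h import *
p,d=cams.read_camera('top');np.save('t4.npy',p)
sq=gray(p,(470,299),(84,60),(125,255),40);c,s,a=rect(big(sq,z=.021));r=np.radians(a)
print("square",c,s,a,"stock",c-49*np.array([np.cos(r),np.sin(r)]),"want (421.3,299.6)")
for b in boards(p)[:2]:print(b)
P=heights("top",cv2.medianBlur(d,5));k=P[...,2]>.16;k[:100]=0;k[200:]=0;k[:,320:366]&=True;k[:,:320]=0;k[:,366:]=0
print("mallet",P[k].min(0),P[k].max(0))
cv2.imwrite("pics/t4.png",cv2.resize(p[112:217,134:366,::-1],None,fx=3.4,fy=3.4,interpolation=cv2.INTER_CUBIC))
E
```

```text
square [468.2 298.9] [125.1  81.3] -1.57 stock [419.21839471 300.24251377] want (421.3,299.6)
(array([470.2, 298.8]), np.float64(-0.93), array([ 0.01, -0.01]), np.float64(131.8))
(array([581.8, 152.7]), np.float64(2.5), array([-0.08,  0.06]), np.float64(131.0))
mallet [ 0.54752832 -0.32233858  0.16028433] [ 0.56801383 -0.29903547  0.17313268]
```

View pics/t4.png

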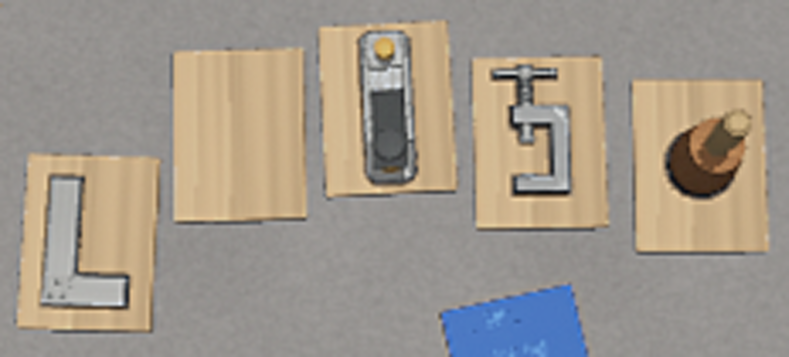

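All four tools cover their outlines with an even dark margin: square (85,250), plane (387,110), clamp (540,130) and mallet (703,160). The blank board is free again.

```bash
python3 -c "
from plant import robot
print(robot.close_job())"
```

```text
the job is handed in; nothing more can be done
None
```

All four tools are on the boards with their own outlines, within about 2 mm wherever I measured them, and the job was handed in at about 56 s of the 136 s allowed.

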